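# Find the rocking corner of the rack plate and press its shim flat

### The arm

A 6-joint arm with a two-finger parallel gripper is mounted at the origin on the work surface. World frame = base frame: x ahead of the robot, y to its left, z up, the work surface at z = 0. Lengths are in m, angles in degrees, forces in N, time in s.
With the tool pointing down it reaches from about 0.325 to 0.75 m from the base axis. Payload 7.6 kg.
Tool frame: the origin (TCP) lies where the fingers leave the gripper's body, on its centre line; the fingertips stand 73 mm ahead of it and the grasp point (between the pads) lies 54 mm ahead of it; z points along the fingers, x is the direction in which the jaws open and shut, and the axes are right-handed (so a half turn about z gives the same grasp; the last joint's range is limited). The gripper opens to 85 mm and grips with 20 to 120 N. Pads are 22 mm wide; open, the fingers measure 114 mm over their backs; the gripper's body (76 mm by 85 mm) begins 54 mm behind the grasp point. The pads swing forward as they close: fully open they stand 13 mm farther back than shut.
Start: joints at [67.764, 2.991, 80.254, -0, 96.75, -4.028], TCP at [0.164, 0.499, 0.304] pointing down, gripper open.
Joint ranges: [-166.34, 166.34], [-52.06, 124.39], [6.96, 135.62], [-60.46, 240.46], [14.63, 156.25], [-167.68, 167.68]. Speed limits (degrees/s): [147.25, 147.25, 172.46, 180, 180, 180].

### API

Orientations are given as a 3x3 rotation matrix whose columns are the frame's x, y, z axes.
In Python, from bench import get_obs, snapshot, finish_job, silhouettes gives the robot as it stands.
- The arm moves only by the tool step_arm, never from a script. Its argument "rows" is a list of rows, each a list of 4 numbers: the shift along the tool's x, y, z in m, then the turn about the tool's z in degrees. In form: [[tx, ty, tz, turn], ...]. A call has 1 to 20 rows; each row shifts and turns the pose as measured when the row begins, along the tool's axes as they then stand; what a row does not reach is not made up. A row lasts 1/12 s, in which the tool goes at most 41.7 mm and 7.16 degrees, less where a joint would pass 70% of its speed; a pose out of reach is approached as far as the arm can. A call is refused whole if a number of a shift passes 0.0417 or a number of a turn 7.16, either way. A call with a gripper value outside its range is refused whole. "fingers" is the closure in counts, from 0 (fully open) to 255 (shut), set as the call begins (left out, the last holds). The fingers move at their own pace and stop on an object; "force" is the grip in N (left out, the last holds). Time passes only in rows, so rows that do not move let the fingers close. It gives the time, the measured TCP pose, the force and the opening at its end, in the units of the state.
- get_obs(): the state, without advancing time (a new reading comes with each control period).
- snapshot(name): name is "scene" or "top" or "wrist"; returns a dict with "color" (420x560x3 uint8, red, green, blue), "z_map" (420x560 float32, m along the optical axis (not along the pixel's ray), 0 where there is no reading), "fx", "fy", "cx", "cy" (pixels), "D" ([k1, k2, p1, p2, k3] as OpenCV has them; the pictures are not rectified), "extrinsics" (4x4, takes a point from world to camera coordinates); the wrist camera has in their place "hand_eye" (4x4, takes a point from camera to tool coordinates, whose origin is the TCP and whose axes are the tool frame's). Camera axes: x right, y down, z forward; pixel columns grow to the right and rows downward; lengths in m; the calibration is good to about 2 mm. A picture is of the moment at which its call begins: read the wrist's pose just before it.
- finish_job(): hands the job in, once; it reports no verdict.
Trained networks look in a picture, given as the dict that the camera call returned (one of the last four; its "shot" number tells which), for a name from the list of things; names that differ only in an ending like _2 or _b are one class to them, and where a whole thing is asked for, a point or a joint stands for the part that bears it (a point fixed in the world has none). Each returns a list of dicts, best first, with "score" (0 to 1); they miss things now and then, are a little off and sometimes report something else, mostly with a low value. They report only what shows in the picture. A call takes as long as a camera call.
- silhouettes(query, picture): "region" (420x560 bool, what is visible of it) and "point" ([column, row] in pixels, amid what is visible of it).
The state is a dict: "clock": time; "qpos": joint angles; "qvel": joint speeds; "joint_torque": joint torques, N m; "tcp_pos": TCP position; "ee_rot": TCP orientation; "force": force on the tool from outside, world axes, zero at the start; "wrist_torque": the same for the moment, N m; "gripper_width": finger opening in m.
Only numpy, scipy, OpenCV 4.12 (cv2) and the standard library are available. Lean on these libraries where they do the work, as an engineer would, in place of code of your own. Each camera call takes 0.05 s, during which the arm holds its last target. There are 200 camera calls.

### The job

The plate under the small tube rack rocks at one corner. Press down on the plate's corners one after another with closed fingertips to find the one that rocks, then press the round wedge shim at that corner fully down flat and take the hand away. Leave the other three shims up, do not lift the plate, and leave the tube rack, jar and label roll beside it alone.

Things in the scene. Friction and masses are not known exactly. Their poses are not given: they have to be found in the camera images.
- plate: Loose bare aluminium plate, 184 (x) x 254 (y) x 8 mm, 1.4 kg with the low white rack of eight small tubes fixed on its middle (50 x 88 mm, caps up to 37 mm above the plate's top face). Origin: centre of its underside, 8 mm below the top face; z up, x and y along its sides. Lies level on four sleeved feet centred at (+-55, +-80) mm; one, hidden, is 5 mm short.
- corner_1 (a point): Place to press on the plate's top face at its -x, -y corner, 14 mm in from both edges, 40 mm from the centre of that corner's shim. Moves with the plate. If this corner rocks, 2 to 5 N tips the plate by about 0.05 rad and sinks this point about 6 mm, until the plate meets the short foot; let go, it comes back level. A sound corner gives under 1 mm.
- corner_2 (a point): Place to press on the plate's top face at its -x, +y corner, 14 mm in from both edges, 40 mm from the centre of that corner's shim. Moves with the plate. If this corner rocks, 2 to 5 N tips the plate by about 0.05 rad and sinks this point about 6 mm, until the plate meets the short foot; let go, it comes back level. A sound corner gives under 1 mm.
- corner_3 (a point): Place to press on the plate's top face at its +x, -y corner, 14 mm in from both edges, 40 mm from the centre of that corner's shim. Moves with the plate. If this corner rocks, 2 to 5 N tips the plate by about 0.05 rad and sinks this point about 6 mm, until the plate meets the short foot; let go, it comes back level. A sound corner gives under 1 mm.
- corner_4 (a point): Place to press on the plate's top face at its +x, +y corner, 14 mm in from both edges, 40 mm from the centre of that corner's shim. Moves with the plate. If this corner rocks, 2 to 5 N tips the plate by about 0.05 rad and sinks this point about 6 mm, until the plate meets the short foot; let go, it comes back level. A sound corner gives under 1 mm.
- head_a (a point): Centre of the top of a push-down wedge shim: a round flat steel head, 26 mm across, 4 mm thick, on a pin through the plate over a foot; one at each corner. Its top starts 14 to 15 mm above the plate's top face; fully down, 5 mm above it. Letters are dealt to the corners afresh each run: tell by position which corner it is at. Moves with the shim.
- shim_a (a joint): How far the shim with head_a has been pushed straight down: about 0 (up) to 0.010 m (flat, against its stop). It takes about 5 to 10 N, stays where it is left, and raises the top of its foot by about 5 mm: this fills the gap at the short foot, and jacks the plate out of level and jams 2 to 3 mm short of flat at any other.
- head_b (a point): Centre of the top of a push-down wedge shim: a round flat steel head, 26 mm across, 4 mm thick, on a pin through the plate over a foot; one at each corner. Its top starts 14 to 15 mm above the plate's top face; fully down, 5 mm above it. Letters are dealt to the corners afresh each run: tell by position which corner it is at. Moves with the shim.
- shim_b (a joint): How far the shim with head_b has been pushed straight down: about 0 (up) to 0.010 m (flat, against its stop). It takes about 5 to 10 N, stays where it is left, and raises the top of its foot by about 5 mm: this fills the gap at the short foot, and jacks the plate out of level and jams 2 to 3 mm short of flat at any other.
- head_c (a point): Centre of the top of a push-down wedge shim: a round flat steel head, 26 mm across, 4 mm thick, on a pin through the plate over a foot; one at each corner. Its top starts 14 to 15 mm above the plate's top face; fully down, 5 mm above it. Letters are dealt to the corners afresh each run: tell by position which corner it is at. Moves with the shim.
- shim_c (a joint): How far the shim with head_c has been pushed straight down: about 0 (up) to 0.010 m (flat, against its stop). It takes about 5 to 10 N, stays where it is left, and raises the top of its foot by about 5 mm: this fills the gap at the short foot, and jacks the plate out of level and jams 2 to 3 mm short of flat at any other.
- head_d (a point): Centre of the top of a push-down wedge shim: a round flat steel head, 26 mm across, 4 mm thick, on a pin through the plate over a foot; one at each corner. Its top starts 14 to 15 mm above the plate's top face; fully down, 5 mm above it. Letters are dealt to the corners afresh each run: tell by position which corner it is at. Moves with the shim.
- shim_d (a joint): How far the shim with head_d has been pushed straight down: about 0 (up) to 0.010 m (flat, against its stop). It takes about 5 to 10 N, stays where it is left, and raises the top of its foot by about 5 mm: this fills the gap at the short foot, and jacks the plate out of level and jams 2 to 3 mm short of flat at any other.
- tube_rack: Bystander: loose white rack, 52 x 96 mm, with eight tall capped tubes, 102 mm high. Origin: centre of its underside.
- jar: Bystander: loose jar, 60 mm across, 85 mm high. Origin: centre of its underside.
- label_roll: Bystander: loose plain yellow label roll lying flat, 84 mm across, 30 mm high. Origin: centre of its underside.

How it is judged (in metres and radians):
On the way, in this order (a step that is already met when the one before it is completed fails the run):
1. the rocking corner is found: the plate tips by over 0.025 rad under the pressing fingers, with all four shims still up (contact force between the fingers and plate above 1 N and angle between plate's own z axis and vertical above 0.025 rad and value of joint each of shim_a, shim_b, shim_c, shim_d below 0.0035 m), for 0.1 s.
2. one shim is pressed down flat (over 8 of its 10 mm), the other three still up (((value of joint shim_a above 0.008 m and value of joint each of shim_b, shim_c, shim_d below 0.0035 m) or (value of joint shim_b above 0.008 m and value of joint each of shim_a, shim_c, shim_d below 0.0035 m) or (value of joint shim_c above 0.008 m and value of joint each of shim_a, shim_b, shim_d below 0.0035 m) or (value of joint shim_d above 0.008 m and value of joint each of shim_a, shim_b, shim_c below 0.0035 m))), for 0.1 s.
At the end, for the whole second after the job is handed in: One shim is down by over 8 of its 10 mm, the other three are up (pushed less than 3.5 mm), and the plate lies at rest on its feet, level within 0.010 rad, as it does only when the shim at the rocking corner was the one pressed (((value of joint shim_a above 0.008 m and value of joint each of shim_b, shim_c, shim_d below 0.0035 m) or (value of joint shim_b above 0.008 m and value of joint each of shim_a, shim_c, shim_d below 0.0035 m) or (value of joint shim_c above 0.008 m and value of joint each of shim_a, shim_b, shim_d below 0.0035 m) or (value of joint shim_d above 0.008 m and value of joint each of shim_a, shim_b, shim_c below 0.0035 m)) and angle between plate's own z axis and vertical below 0.01 rad and linear speed of plate below 0.01 m/s and height (world z) of plate below 0.038 m); the robot touches nothing.
It fails at once if the plate is lifted off its feet by over 8 mm at its middle, or shifted by over 15 mm (height (world z) of plate above 0.042 m or distance of plate from where it was at the start of the episode above 0.015 m).
It fails at once if the tube rack, jar or label roll is moved by over 20 mm (distance of any of tube_rack, jar, label_roll from where it was at the start of the episode above 0.02 m).
It also fails if it takes over 53 s, if anything falls off the work surface, if the arm or the gripper's body presses on something with over 40 N, if the wrist force passes 120 N, or if a joint passes its speed limit or range.

## Working session

There is one attempt and no reset: what is moved stays moved. The work goes in short steps, Python scripts to look and compute and a tool call to move; the robot and the scene stay as the last step left them, time stands still between calls to the robot, and variables do not carry over. Pictures are saved under pics/ and viewed, about 8 in all and at most 12, crops included, and the job is handed in when it is done.

Besides the shell and the picture viewer there is one more tool, called after "Request:" as name(argument=value, ...), one argument or row to a line, values as JSON. step_arm: Moves the arm, as the interface text tells. Its arguments: {"type":"object","properties":{"rows":{"type":"array"},"fingers":{"type":"number"},"force":{"type":"number"}},"required":["rows"]}

```bash
mkdir -p pics; cat > h.py <<'E'
import numpy as np, cv2
from bench import get_obs, snapshot, finish_job, silhouettes
def w(px,s,T=None):
    px=np.atleast_2d(np.array(px,float)); K=np.array([[s['fx'],0,s['cx']],[0,s['fy'],s['cy']],[0,0,1]])
    n=cv2.undistortPoints(px[:,None],K,np.array(s['D'],float))[:,0]
    z=np.array([s['z_map'][int(round(v)),int(round(u))] for u,v in px])
    P=np.c_[n*z[:,None],z,np.ones(len(z))]
    M=np.linalg.inv(s['extrinsics']) if T is None else T
    return (P@M.T)[:,:3]
def save(s,n): cv2.imwrite('pics/'+n,s['color'][:,:,::-1])
E
python3 - <<'E'
from h import *
print(get_obs())
for n in ('top','scene'):
    s=snapshot(n); save(s,n+'1.png')
    for q in ('head_a','plate','tube_rack','jar','label_roll'):
        for d in silhouettes(q,s):
            r=d['region']; v,u=np.nonzero(r&(s['z_map']>0)); P=w(np.c_[u,v],s)
            print(n,q,round(d['score'],2),np.round(d['point']),len(u),'med',np.round(np.median(P,0),3),'min',np.round(np.percentile(P,1,0),3),'max',np.round(np.percentile(P,99,0),3))
            if q=='plate' and n=='top':
                top=P[(abs(P[:,2]-np.median(P[:,2]))<.006)]
                print('rect',cv2.minAreaRect((top[:,:2]*1000).astype(np.float32)))
E
```

```text
{'clock': 0.0, 'qpos': array([ 6.77633057e+01,  3.02808526e+00,  8.03128074e+01,  1.34078625e-05,
        9.67509320e+01, -4.02917896e+00]), 'qvel': array([-0.10857733, -0.00492708, -0.04717912,  0.07735406,  0.07271077,
        0.0549309 ]), 'joint_torque': array([-5.92441047e-04, -3.81672227e+01, -3.60181510e+01, -8.97966220e-05,
        6.23229338e-03,  4.27857429e-06]), 'tcp_pos': array([0.1639587 , 0.49854147, 0.3030663 ]), 'ee_rot': array([[ 3.12459010e-01,  9.49931049e-01, -6.06708873e-04],
       [ 9.49929898e-01, -3.12459579e-01, -1.48336320e-03],
       [-1.59866476e-03, -1.12840699e-04, -9.99998716e-01]]), 'force': array([ 0.42660367, -0.49276308, -0.73167274]), 'wrist_torque': array([0.03383613, 0.03852   , 0.0055906 ]), 'gripper_width': 0.08541790291443414}
top head_a 0.61 [294. 226.] 78 med [ 0.52  -0.006  0.057] min [ 0.508 -0.016  0.052] max [0.53  0.007 0.061]
top head_a 0.56 [232. 221.] 61 med [0.529 0.154 0.057] min [0.519 0.144 0.053] max [0.54  0.164 0.061]
top plate 0.93 [269. 203.] 6568 med [0.574 0.07  0.043] min [ 0.485 -0.055  0.013] max [0.672 0.197 0.08 ]

[... 1064 characters left out ...]
35] max [0.676 0.195 0.078]
scene plate 0.63 [253. 232.] 121 med [ 0.632 -0.013  0.055] min [ 0.609 -0.027  0.033] max [ 0.643 -0.001  0.058]
scene plate 0.35 [273. 195.] 99 med [ 0.522 -0.006  0.055] min [ 0.501 -0.021  0.031] max [0.533 0.005 0.058]
scene tube_rack 0.57 [116. 184.] 1271 med [ 0.604 -0.383  0.053] min [ 0.568 -0.45   0.003] max [ 0.627 -0.35   0.104]
scene tube_rack 0.37 [448. 208.] 963 med [0.449 0.395 0.06 ] min [0.408 0.37  0.001] max [0.462 0.425 0.086]
scene jar 0.5 [273. 197.] 87 med [ 0.522 -0.006  0.055] min [ 0.51  -0.018  0.031] max [0.533 0.005 0.058]
scene label_roll 0.71 [437. 276.] 1223 med [0.623 0.385 0.028] min [ 0.578  0.346 -0.001] max [0.66  0.425 0.032]
```

Request:
step_arm(
  rows=[
    [0, 0, 0, -4.87],
    [0, 0, 0, -4.87],
    [0, 0, 0, -4.87],
    [0, 0, 0, 0],
  ],
  fingers=255,
  force=60,
)

```text
clock: 0.93
tcp_pos: [0.164, 0.4987, 0.304]
ee_rot: [[0.052, 0.999, 0.0], [0.999, -0.052, 0.0], [0.0, 0.0, -1.0]]
force: [-0.4, -0.5, -0.4]
gripper_width: 0.0391
```

View pics/scene1.png

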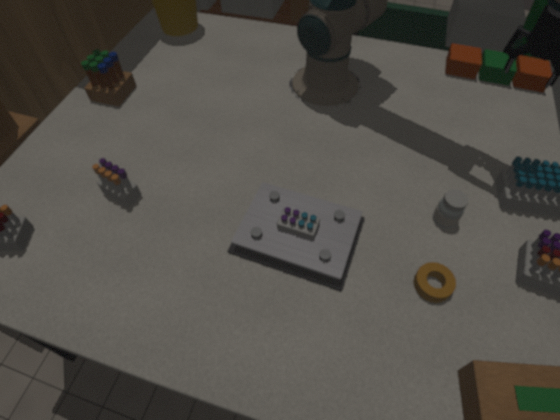

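Request:
step_arm(
  rows=[
    [-0.0225, 0.0279, 0.0115, 0],
    [-0.0225, 0.0279, 0.0115, 0],
    [-0.0225, 0.0279, 0.0115, 0],
    [-0.0225, 0.0279, 0.0115, 0],
    [-0.0225, 0.0279, 0.0115, 0],
    [-0.0225, 0.0279, 0.0115, 0],
    [-0.0225, 0.0279, 0.0115, 0],
    [-0.0225, 0.0279, 0.0115, 0],
    [-0.0225, 0.0279, 0.0115, 0],
    [-0.0225, 0.0279, 0.0115, 0],
    [-0.0225, 0.0279, 0.0115, 0],
    [-0.0225, 0.0279, 0.0115, 0],
    [-0.0225, 0.0279, 0.0115, 0],
    [0, 0, 0, 0],
  ],
)

```text
clock: 2.1
tcp_pos: [0.5202, 0.1701, 0.1488]
ee_rot: [[0.085, 0.996, 0.005], [0.996, -0.085, 0.008], [0.009, 0.004, -1.0]]
force: [0.3, -0.3, -0.4]
gripper_width: -0.0
```

```bash
cat > look.py <<'E'
import sys
from h import *
o=get_obs(); s=snapshot('wrist'); save(s,sys.argv[1])
T=np.eye(4);T[:3,:3]=o['ee_rot'];T[:3,3]=o['tcp_pos'];T=T@s['hand_eye']
print(o['tcp_pos'].round(4),o['force'].round(2),o['gripper_width'])
for d in silhouettes('head_a',s):
    v,u=np.nonzero(d['region']&(s['z_map']>0))
    if len(u): P=w(np.c_[u,v],s,T); print('head',round(d['score'],2),np.round(d['point']),len(u),np.median(P,0).round(4))
v,u=np.mgrid[0:420:4,0:560:4].reshape(2,-1); k=s['z_map'][v,u]>0
P=w(np.c_[u[k],v[k]],s,T); q=P[(P[:,2]>.034)&(P[:,2]<.05)]
print('top z',len(q),np.median(q[:,2]) if len(q) else 0, q.min(0).round(3),q.max(0).round(3))
E
python3 look.py w1.png
```

```text
[0.5202 0.1701 0.1488] [ 0.34 -0.35 -0.35] -2.7027358573872367e-07
head 0.73 [552. 335.] 1353 [0.6118 0.3478 0.0109]
top z 2355 0.04293871183469872 [0.484 0.004 0.034] [0.6   0.203 0.049]
```

Request:
step_arm(
  rows=[
    [0.0085, -0.0055, 0.004, 0],
    [0.0085, -0.0055, 0.004, 0],
    [0, 0, 0, 0],
  ],
)

```text
clock: 2.45
tcp_pos: [0.5069, 0.1949, 0.1434]
ee_rot: [[0.083, 0.997, 0.007], [0.996, -0.083, 0.012], [0.013, 0.006, -1.0]]
force: [0.1, 0.2, 0.5]
gripper_width: 0.0001
```

```bash
python3 look.py w2.png
```

```text
[0.5069 0.1949 0.1434] [0.11 0.16 0.46] 0.00011360321240868083
head 0.71 [198. 299.] 1189 [0.5222 0.1584 0.0576]
top z 1711 0.04296676067711744 [0.485 0.041 0.034] [0.583 0.204 0.05 ]
```

View pics/w2.png

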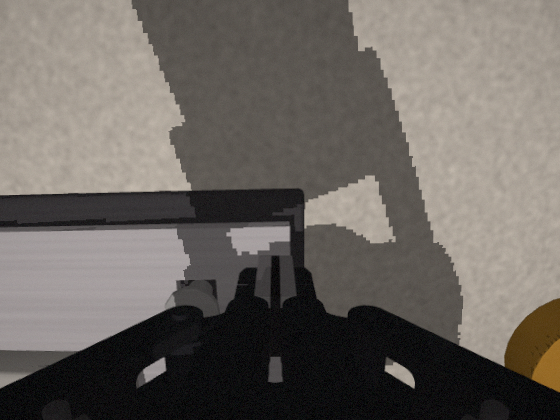

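Request:
step_arm(
  rows=[
    [-0.006, 0.003, 0.009, 0],
    [0, 0, 0.008, 0],
    [0, 0, 0.002, 0],
    [0, 0, 0, 0],
  ],
)

```text
clock: 2.88
tcp_pos: [0.5101, 0.1887, 0.1242]
ee_rot: [[0.08, 0.997, 0.01], [0.997, -0.081, 0.012], [0.013, 0.009, -1.0]]
force: [-0.1, 0.2, -0.2]
gripper_width: 0.0001
```

Request:
step_arm(
  rows=[
    [0, 0, 0.002, 0],
    [0, 0, 0.002, 0],
  ],
)

```text
clock: 3.05
tcp_pos: [0.5102, 0.1885, 0.1197]
ee_rot: [[0.081, 0.997, 0.01], [0.997, -0.081, 0.012], [0.013, 0.009, -1.0]]
force: [0.1, -0.6, -0.3]
gripper_width: -0.0002
```

Request:
step_arm(
  rows=[
    [0, 0, 0.002, 0],
    [0, 0, 0.0015, 0],
  ],
)

```text
clock: 3.22
tcp_pos: [0.5104, 0.1884, 0.1159]
ee_rot: [[0.081, 0.997, 0.01], [0.997, -0.082, 0.012], [0.013, 0.009, -1.0]]
force: [-0.6, -0.2, -0.2]
gripper_width: -0.0001
```

Request:
step_arm(
  rows=[
    [0, 0, 0.0015, 0],
    [0, 0, 0.001, 0],
  ],
)

```text
clock: 3.38
tcp_pos: [0.5105, 0.1884, 0.1146]
ee_rot: [[0.081, 0.997, 0.01], [0.997, -0.082, 0.012], [0.013, 0.009, -1.0]]
force: [-7.1, -2.6, 14.7]
gripper_width: 0.0002
```

Request:
step_arm(
  rows=[
    [0, 0, 0.001, 0],
    [0, 0, 0.001, 0],
  ],
)

```text
clock: 3.55
tcp_pos: [0.5105, 0.1884, 0.1147]
ee_rot: [[0.081, 0.997, 0.009], [0.997, -0.082, 0.012], [0.012, 0.008, -1.0]]
force: [-4.9, -1.0, 8.3]
gripper_width: 0.0001
```

Request:
step_arm(
  rows=[
    [0, 0, -0.015, 0],
    [0, 0, -0.015, 0],
    [-0.031, 0.0006, 0, 0],
    [-0.031, 0.0006, 0, 0],
    [-0.031, 0.0006, 0, 0],
    [-0.031, 0.0006, 0, 0],
    [-0.031, 0.0006, 0, 0],
    [-0.031, 0.0006, 0, 0],
    [-0.031, 0.0006, 0, 0],
    [0, 0, 0, 0],
  ],
)

```text
clock: 4.38
tcp_pos: [0.497, -0.0358, 0.1451]
ee_rot: [[0.075, 0.997, 0.015], [0.997, -0.075, 0.011], [0.012, 0.014, -1.0]]
force: [0.1, 0.2, 0.6]
gripper_width: -0.0004
```

```bash
python3 look.py w3.png
```

```text
[ 0.497  -0.0358  0.1451] [0.08 0.24 0.65] -0.000366076186467405
head 0.6 [340. 292.] 2011 [ 0.5149 -0.0051  0.0573]
top z 1958 0.04273685778307097 [ 0.478 -0.051  0.034] [0.579 0.119 0.05 ]
```

Request:
step_arm(
  rows=[
    [-0.002, -0.001, 0.01, 0],
    [0, 0, 0.01, 0],
    [0, 0, 0.005, 0],
    [0, 0, 0.002, 0],
    [0, 0, 0, 0],
  ],
)

```text
clock: 4.9
tcp_pos: [0.4965, -0.0304, 0.1144]
ee_rot: [[0.068, 0.998, 0.014], [0.998, -0.069, 0.014], [0.015, 0.013, -1.0]]
force: [-0.0, -2.2, 1.1]
gripper_width: -0.0
```

Request:
step_arm(
  rows=[
    [0, 0, 0.0015, 0],
    [0, 0, 0.001, 0],
  ],
)

```text
clock: 5.07
tcp_pos: [0.4967, -0.0298, 0.1118]
ee_rot: [[0.067, 0.998, 0.014], [0.998, -0.067, 0.014], [0.014, 0.013, -1.0]]
force: [-1.7, -1.3, 2.7]
gripper_width: -0.0002
```

Request:
step_arm(
  rows=[
    [0, 0, 0.001, 0],
    [0, 0, 0.001, 0],
  ],
)

```text
clock: 5.23
tcp_pos: [0.4969, -0.0296, 0.1102]
ee_rot: [[0.066, 0.998, 0.014], [0.998, -0.067, 0.013], [0.014, 0.013, -1.0]]
force: [-1.9, -0.9, 1.9]
gripper_width: -0.0
```

Request:
step_arm(
  rows=[
    [0, 0, 0.001, 0],
    [0, 0, 0.001, 0],
  ],
)

```text
clock: 5.4
tcp_pos: [0.4969, -0.0296, 0.1088]
ee_rot: [[0.066, 0.998, 0.014], [0.998, -0.067, 0.013], [0.014, 0.013, -1.0]]
force: [-6.5, -0.9, 12.0]
gripper_width: -0.0001
```

Request:
step_arm(
  rows=[
    [0, 0, 0.001, 0],
    [0, 0, 0.0005, 0],
    [0, 0, 0.0, 0],
  ],
)

```text
clock: 5.65
tcp_pos: [0.4969, -0.0296, 0.1093]
ee_rot: [[0.067, 0.998, 0.014], [0.998, -0.067, 0.013], [0.014, 0.013, -1.0]]
force: [-2.1, -0.4, 1.2]
gripper_width: -0.0001
```

```bash
python3 - <<'E'
from h import *
for n in ('top','scene'):
    s=snapshot(n)
    for d in silhouettes('plate',s)[:1]:
        v,u=np.nonzero(d['region']&(s['z_map']>0)); P=w(np.c_[u,v],s)
        P=P[(P[:,2]>.03)&(P[:,2]<.05)]
        for _ in range(4):
            c=np.linalg.lstsq(np.c_[P[:,:2]-[.581,.07],np.ones(len(P))],P[:,2],rcond=None)[0]
            r=P[:,2]-np.c_[P[:,:2]-[.581,.07],np.ones(len(P))]@c; P=P[abs(r)<max(.0015,1.5*r.std())]
        print(n,len(P),c.round(4))
    save(s,n+'2.png')
print(get_obs()['force'],get_obs()['tcp_pos'])
E
```

```text
top 2375 [0.0422 0.0255 0.0431]
[-1.78103018 -0.99375907  3.50260058] [ 0.4970122  -0.02959325  0.10906776]
```

Request:
step_arm(
  rows=[
    [0, 0, -0.015, 0],
    [0, 0, -0.017, 0],
    [0, 0, -0.01, 0],
    [0.012, 0.011, 0, 0],
    [0.012, 0.011, 0, 0],
    [0, 0, 0, 0],
    [0, 0, 0, 0],
  ],
)

```text
clock: 6.43
tcp_pos: [0.5206, -0.0068, 0.1515]
ee_rot: [[0.067, 0.998, 0.014], [0.998, -0.067, 0.015], [0.016, 0.013, -1.0]]
force: [-0.8, 0.0, 0.3]
gripper_width: -0.0
```

```bash
python3 look.py w4.png; python3 - <<'E'
from h import *
s=snapshot('scene'); save(s,'scene3.png')
for d in silhouettes('head_a',s):
    v,u=np.nonzero(d['region']&(s['z_map']>0)); P=w(np.c_[u,v],s); print(d['score'],np.median(P,0).round(4))
cv2.imwrite('pics/crop3.png',cv2.resize(s['color'][150:290,200:390,::-1],None,fx=4,fy=4))
E
```

```text
[ 0.5206 -0.0068  0.1515] [-0.78  0.04  0.33] -1.237136808320281e-05
head 0.95 [276. 242.] 1623 [ 0.5143 -0.0044  0.0574]
top z 3157 0.04279955656315687 [ 0.479 -0.054  0.034] [0.631 0.163 0.05 ]
0.63 [ 0.6323 -0.0131  0.0552]
0.57 [0.6428 0.1452 0.0548]
0.41 [ 0.524  -0.0045  0.055 ]
0.22 [0.597  0.0778 0.041 ]
```

View pics/w4.png

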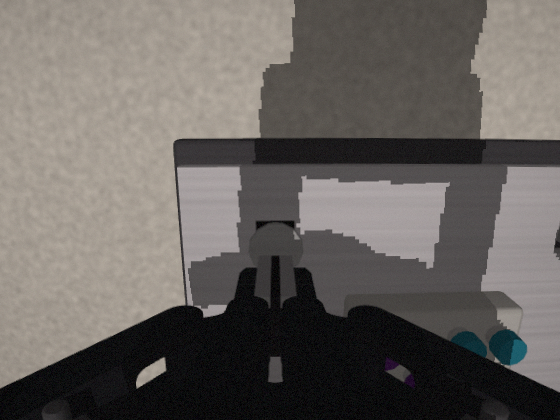

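View pics/crop3.png

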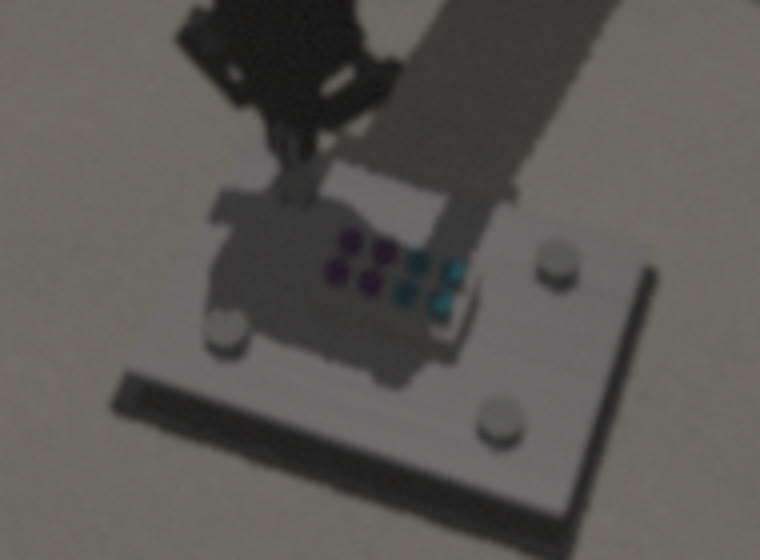

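Request:
step_arm(
  rows=[
    [0, 0, 0.01, 0],
    [0, 0, 0.007, 0],
    [0, 0, 0.002, 0],
    [0, 0, 0.002, 0],
    [0, 0, 0.001, 0],
  ],
)

```text
clock: 7.05
tcp_pos: [0.5196, -0.0081, 0.1271]
ee_rot: [[0.07, 0.997, 0.014], [0.997, -0.07, 0.015], [0.016, 0.013, -1.0]]
force: [-1.0, 1.3, 5.9]
gripper_width: -0.0
```

Request:
step_arm(
  rows=[
    [0, 0, 0.0015, 0],
    [0, 0, 0.0015, 0],
    [0, 0, 0.0015, 0],
    [0, 0, 0.0015, 0],
  ],
)

```text
clock: 7.38
tcp_pos: [0.5197, -0.0081, 0.1228]
ee_rot: [[0.07, 0.997, 0.014], [0.997, -0.07, 0.015], [0.016, 0.013, -1.0]]
force: [-3.4, 0.1, 5.2]
gripper_width: 0.0
```

Request:
step_arm(
  rows=[
    [0, 0, 0.0015, 0],
    [0, 0, 0.0015, 0],
    [0, 0, 0.0015, 0],
  ],
)

```text
clock: 7.63
tcp_pos: [0.5198, -0.0081, 0.1197]
ee_rot: [[0.07, 0.997, 0.013], [0.997, -0.07, 0.015], [0.015, 0.012, -1.0]]
force: [-3.1, 0.1, 5.4]
gripper_width: 0.0001
```

Request:
step_arm(
  rows=[
    [0, 0, 0.0015, 0],
    [0, 0, 0.0015, 0],
    [0, 0, 0.0015, 0],
  ],
)

```text
clock: 7.88
tcp_pos: [0.52, -0.0081, 0.1196]
ee_rot: [[0.07, 0.997, 0.013], [0.997, -0.07, 0.014], [0.015, 0.012, -1.0]]
force: [-7.3, 0.6, 12.4]
gripper_width: 0.0002
```

Request:
step_arm(
  rows=[
    [0, 0, 0.0025, 0],
    [0, 0, 0.0025, 0],
    [0, 0, 0.0025, 0],
  ],
)

```text
clock: 8.13
tcp_pos: [0.5202, -0.008, 0.1195]
ee_rot: [[0.069, 0.998, 0.012], [0.998, -0.069, 0.014], [0.014, 0.011, -1.0]]
force: [-12.0, 0.6, 19.6]
gripper_width: -0.0002
```

Hard stop at 0.1195, as expected for a fully flat shim. I'll withdraw and check.

Request:
step_arm(
  rows=[
    [0, 0, -0.01, 0],
    [0, 0, -0.02, 0],
    [0, 0, -0.03, 0],
    [0, 0, -0.03, 0],
    [0, -0.03, -0.03, 0],
    [0, -0.03, -0.03, 0],
    [0, -0.03, 0, 0],
    [0, 0, 0, 0],
    [0, 0, 0, 0],
  ],
)

```text
clock: 8.88
tcp_pos: [0.4247, -0.0039, 0.2724]
ee_rot: [[0.069, 0.998, 0.006], [0.998, -0.069, 0.014], [0.014, 0.005, -1.0]]
force: [0.4, 0.8, 1.2]
gripper_width: 0.0
```

```bash
python3 look.py w5.png; python3 - <<'E'
from h import *
for n in ('top','scene'):
    s=snapshot(n)
    H=[(d['score'],w(np.c_[np.nonzero(d['region'])[::-1]],s)) for d in silhouettes('head_a',s)]
    for sc,P in H: print(n,'head',round(sc,2),np.median(P,0).round(4))
    for d in silhouettes('plate',s)[:1]:
        v,u=np.nonzero(d['region']&(s['z_map']>0)); P=w(np.c_[u,v],s)
        print('rect',cv2.minAreaRect((P[abs(P[:,2]-.042)<.006][:,:2]*1000).astype(np.float32)))
        P=P[(P[:,2]>.03)&(P[:,2]<.05)]
        for _ in range(4):
            A=np.c_[P[:,:2]-[.581,.07],np.ones(len(P))]
            c=np.linalg.lstsq(A,P[:,2],rcond=None)[0]
            r=P[:,2]-A@c; P=P[abs(r)<max(.0015,1.5*r.std())]
        print(n,len(P),c.round(4))
    # height of known head spots
    v,u=np.mgrid[0:420,0:560].reshape(2,-1); k=s['z_map'][v,u]>0; Q=w(np.c_[u[k],v[k]],s)
    for c in ((.5215,-.006),(.531,.154),(.642,.146),(.632,-.013)):
        m=np.hypot(*(Q[:,:2]-c).T)<.007; print(c,m.sum(),np.median(Q[m,2]).round(4) if m.any() else None)
cv2.imwrite('pics/crop5.png',cv2.resize(s['color'][150:290,200:390,::-1],None,fx=4,fy=4))
E
```

```text
[ 0.4247 -0.0039  0.2724] [0.45 0.82 1.22] 4.771481071181528e-05
head 0.84 [459. 298.] 656 [0.5261 0.1531 0.0573]
top z 933 0.042621044334464286 [ 0.478 -0.05   0.034] [0.61  0.204 0.045]
top head 0.56 [0.6382 0.1467 0.0566]
rect ((579.8612060546875, 71.17513275146484), (254.5947265625, 184.35919189453125), 86.50176239013672)
top 2483 [-0.001   0.0005  0.0425]
(0.5215, -0.006) 0 None
(0.531, 0.154) 23 0.0575
(0.642, 0.146) 21 0.0559
(0.632, -0.013) 24 0.0578
scene head 0.56 [0.641  0.1462 0.0548]
scene head 0.45 [0.5339 0.1532 0.0556]
rect ((580.553466796875, 69.56817626953125), (255.09454345703125, 186.526123046875), 86.24271392822266)
scene 4706 [-0.0001 -0.0011  0.0408]
(0.5215, -0.006) 22 0.0454
(0.531, 0.154) 36 0.0551
(0.642, 0.146) 42 0.0546
(0.632, -0.013) 41 0.055
```

View pics/crop5.png

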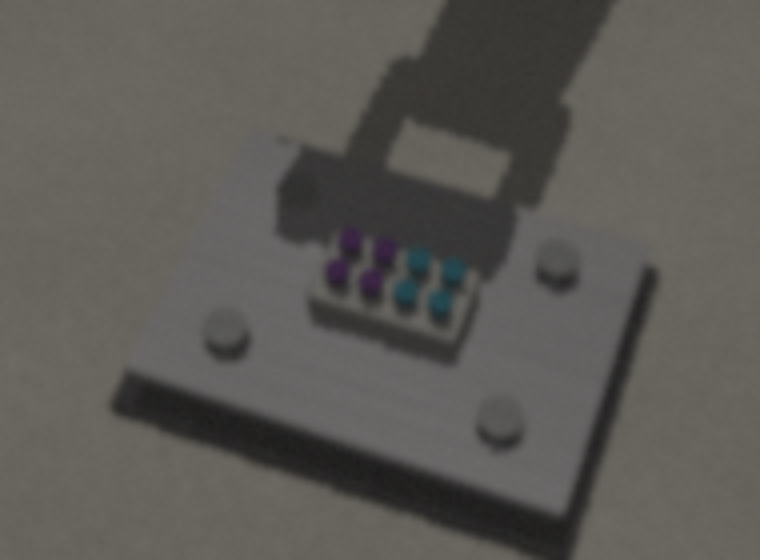

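```bash
python3 -c "
from bench import *
print(finish_job())"
```

```text
the job is handed in; nothing more can be done
None
```

I found the rocking corner, pressed its shim flat, withdrew the hand and handed the job in at about 9 s on the robot's clock. `finish_job` gives no verdict.

- **Finding the corner:** corner_2 (-x, +y) was firm, taking 14.7 N with no give. corner_1 (-x, -y) sank about 6 mm at 2–3 N, and the camera measured the plate tilted by about 0.049 rad. I did not press corners 3 and 4 once that was clear.
- **Pressing the shim:** the shim at corner_1 went down at about 5–6 N, then hit a hard stop at the expected height. Pushing on to 20 N did not move it further.
- **Last checks:**
  - The pressed head stands about 4.6 mm above the plate, where fully flat is 5 mm.
  - The other three heads are about 14 mm up.
  - The plate is level to about 0.001 rad and has shifted less than 1 mm.
  - The hand is well clear of everything.
- **What disagreed or went unchecked:**
  - The top and scene cameras differ by about 2 mm in height, within their stated accuracy.
  - The top camera's view of the pressed head was blocked, so that height comes from the scene camera and the hard stop only.
  - I did not re-measure the tube rack, jar and label roll at the end. The arm never went near them.

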